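# Push a carton through the self-closing flap into the reject tray

## Robot

A 6-joint arm with a two-finger parallel gripper is mounted at the origin on the work surface. World frame = base frame: x ahead of the robot, y to its left, z up, the work surface at z = 0. Lengths are in mm, angles in rad, forces in N, time in s.
With the tool pointing down it reaches from about 250 to 800 mm from the base axis. Payload 3.9 kg.
Tool frame: the origin (TCP) lies midway between the tips of the shut fingers; the grasp point (between the pads) lies 19 mm behind it; z points along the fingers, y is the direction in which the jaws open and shut (so a half turn about z gives the same grasp; the last joint's range is limited). The gripper opens to 85 mm and grips with 20 to 120 N. Pads are 22 mm wide; open, the fingers measure 114 mm over their backs; the gripper's body (76 mm by 85 mm) begins 54 mm behind the grasp point. The pads swing forward as they close: fully open they stand 13 mm farther back than shut.
Start: joints at [-1.274, 0.26, -0.138, 1.173, 0, 1.571], TCP at [153.538, -502.037, 231.304] pointing down, gripper open.
Joint ranges: [-2.78, 2.78], [-0.83, 1.72], [-1.28, 1.37], [-1.9, 2.12], [-1.57, 1.48], [-3.14, 3.14]. Speed limits (rad/s): [2.57, 2.57, 3.14, 3.14, 3.14, 3.14].

## Interface

Orientations are given as a unit quaternion [x, y, z, w].
In Python, from workcell import get_obs, viewer, ticket, spotter gives the robot as it stands.
- The arm moves only by the tool arm_command, never from a script. Its argument "targets" is a list of rows, each a list of 3 entries, a list of its own where there are three numbers: the shift along the tool's x, y, z in units of 40 mm (1.0 is 40 mm), then the turn, a rotation vector about the tool's x, y, z in units of 10 degrees (1.0 is 10 degrees), then the closure in counts, from 0 (fully open) to 255 (shut). A call has 1 to 10 rows; each row is the pose to reach, as a shift and turn from the pose measured when the call began, along the tool's axes at that moment; what a row does not reach only later rows make up. A row lasts 1/8 s, in which the tool goes at most 62.5 mm and 10.7 degrees, less where a joint would pass 70% of its speed; a pose out of reach is approached as far as the arm can. A call with a gripper value outside its range is refused whole. The fingers move at their own pace and stop on an object; "squeeze" is the grip in N (left out, the last holds). Time passes only in rows, so rows that repeat a pose let the fingers close. It gives the time, the measured TCP pose, the force and the opening at its end, in the units of the state.
- get_obs(): the state, without advancing time (a new reading comes with each control period).
- viewer.read_camera(name): name is "scene" or "top" or "wrist"; returns a dict with "color" (400x640x3 uint8, blue, green, red), "fx", "fy", "cx", "cy" (pixels), "pose" (4x4, takes a point from camera to world coordinates). Camera axes: x right, y down, z forward; pixel columns grow to the right and rows downward; lengths in mm; the calibration is good to about 2 mm. A picture is of the moment at which its call begins. There is no depth.
- ticket.sign_off(): hands the job in, once; it reports no verdict.
Trained networks look in the newest picture that a camera, given by its name, has taken for a name from the list of things; names that differ only in an ending like _2 or _b are one class to them, and where a whole thing is asked for, a point or a joint stands for the part that bears it (a point fixed in the world has none). Each returns a list of dicts, best first, with "confidence" (0 to 1); they miss things now and then, are a little off and sometimes report something else, mostly with a low value. They report only what shows in the picture. A call takes as long as a camera call.
- spotter.look_for(camera, thing): "position" ([row, column] in pixels, amid what is visible of it).
The state is a dict: "time_s": time; "qpos": joint angles; "qd": joint speeds; "joint_torque": joint torques, N m; "eef_pos": TCP position; "eef_rot": TCP orientation; "force": force on the tool from outside, world axes, zero at the start; "torque": the same for the moment, N m; "width": opening from 0.0 (shut) to 1.0 (fully open).
Only numpy, scipy, OpenCV 4.12 (cv2) and the standard library are available. Lean on these libraries where they do the work, as an engineer would, in place of code of your own. Each camera call takes 0.05 s, during which the arm holds its last target.

## Task

Push the small white medicine carton along its lane, through the self-closing upright flap, so that it drops into the tray behind: with one finger push the flap open and keep holding it open while the other finger pushes the carton through, so that the flap is open before the carton gets there and the carton never shoves the flap itself. Only push the carton, gently; do not squeeze or lift it. Finish with the carton at rest down in the tray, whichever way up, the flap shut again by its spring and everything else left where it stands.

Things in the scene. Friction and masses are not known exactly. Their poses are not given: they have to be found in the camera images.
- chute: Chute fixed to the table. Origin on the table (z = 0) under the flap line, mid-lane; x along the lane away from the robot, y left, z up. Plywood deck, top at z 85 mm, x -200 to +5, y -135 to +135. Lane 144 mm wide between aluminium rails 18 mm high (x -193 to -8, y +-74). Posts 12 mm square, 52 mm high, at x 0, y +-78. No lintel: all open from above. The tray follows past the deck's end.
- tray (a point): Centre of the open grey tray's floor, 88 mm past the flap line, 8 mm above the table. Inside, the tray runs from the deck's end 165 mm along the lane and 170 mm across; walls 5 mm thick, tops level with the deck (85 mm above the table).
- flap (a joint): Opening of the flap in rad: 0 shut across the lane, grows as it swings away from the robot, stop at 1.45. Aluminium sheet 4 mm thick, from 6 to 134 mm from its hinge and 4 to 46 mm above the deck. Upright hinge axis at the lane's left end: chute x 0, y +70 mm. Spring closes it: 0.16 Nm at 0, 0.28 Nm fully open (3 to 5 N halfway along), in about half a second.
- flap_edge (a point): Point on the flap's free edge, 134 mm from the hinge axis and 25 mm above the deck; moves with the flap.
- carton: Small white medicine carton, rigid, about 60 g, 50 mm long (its x, along the lane), 40 mm wide (y), 30 mm tall, with a grey panel on top. Origin at the centre of its underside. Stands on the deck in the lane, on the robot's side of the flap, long side roughly along the lane.
- jar: Amber jar, 36 mm across, 50 mm tall, upright on the deck outside one rail. Origin at the centre of its underside. Leave alone.
- tape: Small white tape roll, 44 mm across, 20 mm tall, lying on the deck outside the other rail. Origin at the centre of its underside. Leave alone.
- bottle: White bottle 56 mm across, 110 mm tall, upright on the table beside the chute. Leave alone.
- notes: Block of paper 100 x 140 x 25 mm on the table beside the chute. Leave alone.
- scanner: Black hand-held scanner, 170 x 70 x 45 mm, lying on the table beside the chute. Leave alone.
- bigbox: Brown cardboard box 120 x 90 x 80 mm on the table beside the chute. Leave alone.

How it is judged:
By the outcome, as a careful person would: the job done as asked, in the order asked, and still so for the second after the job is handed in, with the robot touching nothing.
It also fails if it takes over 38 s, if anything falls off the work surface, if the arm or the gripper's body presses on something with over 40 N, if the wrist force passes 120 N, or if a joint passes its speed limit or range.

## Working session

There is one attempt and no reset: what is moved stays moved. The work goes in short steps, Python scripts to look and compute and a tool call to move; the robot and the scene stay as the last step left them, time stands still between calls to the robot, and variables do not carry over. Pictures are saved under pics/ and viewed, and the job is handed in when it is done.

Besides the shell and the picture viewer there is one more tool, called by a JSON object that holds its "name" and its "arguments". arm_command: Moves the arm, as the interface text tells. Its arguments: {"type":"object","properties":{"targets":{"type":"array"},"squeeze":{"type":"number"}},"required":["targets"]}

```bash
mkdir -p pics; ls; cat > h.py <<'E'
import numpy as np, cv2
from workcell import get_obs, viewer, ticket, spotter
from scipy.spatial.transform import Rotation as R
def ray(cam,rc,z):
    P=np.array(cam['pose']);d=np.array([(rc[1]-cam['cx'])/cam['fx'],(rc[0]-cam['cy'])/cam['fy'],1.])
    d=P[:3,:3]@d;o=P[:3,3];return o+d*(z-o[2])/d[2]
def proj(cam,p):
    P=np.array(cam['pose']);q=P[:3,:3].T@(np.array(p)-P[:3,3]);return [cam['cy']+cam['fy']*q[1]/q[2],cam['cx']+cam['fx']*q[0]/q[2]]
E
python3 - <<'E'
from h import *
for n in ["scene","top"]:
    c=viewer.read_camera(n);cv2.imwrite(f"pics/{n}0.png",c["color"]);print(n,c['fx'],c['cx'],c['cy'],np.round(c['pose'],3).tolist())
    for t in ["chute","flap","flap_edge","carton","jar","tape","tray"]:
        z={"carton":115,"flap_edge":110,"flap":110,"jar":110,"tape":105}.get(t,85)
        for r in spotter.look_for(n,t)[:2]: print(t,np.round(r["position"],1),round(r["confidence"],2),np.round(ray(c,r["position"],z),1))
print(get_obs())
E
```

```text
pics
scene 387.2111732133389 321.34236523123155 200.9637608990623 [[0.581, 0.49, -0.649, 1304.871], [0.814, -0.35, 0.464, -554.395], [0.0, -0.798, -0.602, 800.673], [0.0, 0.0, 0.0, 1.0]]
chute [236.9 314.5] 0.84 [ 654.8 -112.5   85. ]
flap [221.  313.3] 0.92 [622.  -93.5 110. ]
flap_edge [221.1 312.1] 0.75 [620.4 -96.5 110. ]
carton [197.9 291.9] 0.59 [502.1 -88.  115. ]
jar [181.8 317.2] 0.58 [470.1  26.2 110. ]
jar [260.9 179.9] 0.49 [ 556.9 -446.9  110. ]
tape [224.2 270.1] 0.69 [ 559.  -195.1  105. ]
tray [239.  314.1] 0.66 [ 661.1 -118.2   85. ]
top 412.31055761850956 325.19398833679975 199.58541001174953 [[-0.024, -0.998, 0.066, 463.546], [-0.999, 0.026, 0.028, -26.044], [-0.029, -0.065, -0.997, 1196.009], [0.0, 0.0, 0.0, 1.0]]
chute [186.2 357.2] 0.91 [571.  -82.6  85. ]
flap [183.4 357. ] 0.64 [576. -81. 110.]
flap [172.6 361. ] 0.54 [604.4 -92.4 110. ]
flap_edge [169.9 356.5] 0.62 [611.9 -80.7 110. ]
carton [217.4 359.5] 0.8 [486.  -84.7 115. ]
carton [224.4 481.6] 0.21 [ 460.1 -399.6  115. ]
tape [172.  361.3] 0.65 [606.7 -93.5 105. ]
tape [188.5 402.4] 0.46 [ 559.8 -200.6  105. ]
tray [185.1 357.9] 0.88 [573.9 -84.5  85. ]
tray [173.1 361.7] 0.58 [606.3 -95.7  85. ]
{'time_s': 0.8, 'qpos': array([-1.27398974e+00,  2.59964217e-01, -1.38082549e-01,  1.17274199e+00,
        2.45326123e-05,  1.57078536e+00]), 'qd': array([-6.35037430e-04,  4.46825348e-04,  3.93494331e-04,  4.19353785e-04,
       -4.33663816e-05,  1.76069339e-03]), 'joint_torque': array([-3.62010633e-04, -4.05555975e+01,  2.54222685e+01,  7.13283043e-04,
        9.02763099e-05,  1.03948082e-06]), 'eef_pos': array([ 153.54762772, -502.02410594,  231.3297153 ]), 'eef_rot': array([9.89007615e-01, 1.47864590e-01, 1.26915618e-05, 1.93275944e-06]), 'force': array([ 0.03070526, -0.93167431, -0.35517129]), 'torque': array([-0.05747269,  0.03489545,  0.00851121]), 'width': 1.002207538587504}
```

```bash
python3 - <<'E'
import cv2
a=cv2.imread("pics/top0.png")[110:270,260:460];cv2.imwrite("pics/top0c.png",cv2.resize(a,None,fx=3.7,fy=3.7,interpolation=cv2.INTER_CUBIC)[:600])
a=cv2.imread("pics/scene0.png")[130:330,200:450];cv2.imwrite("pics/scene0c.png",cv2.resize(a,None,fx=3,fy=3,interpolation=cv2.INTER_CUBIC)[:600])
E
```

```text
(no output)
```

View pics/top0.png

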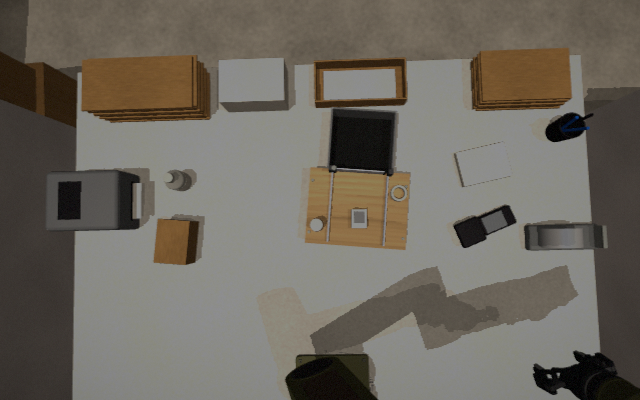

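View pics/top0c.png

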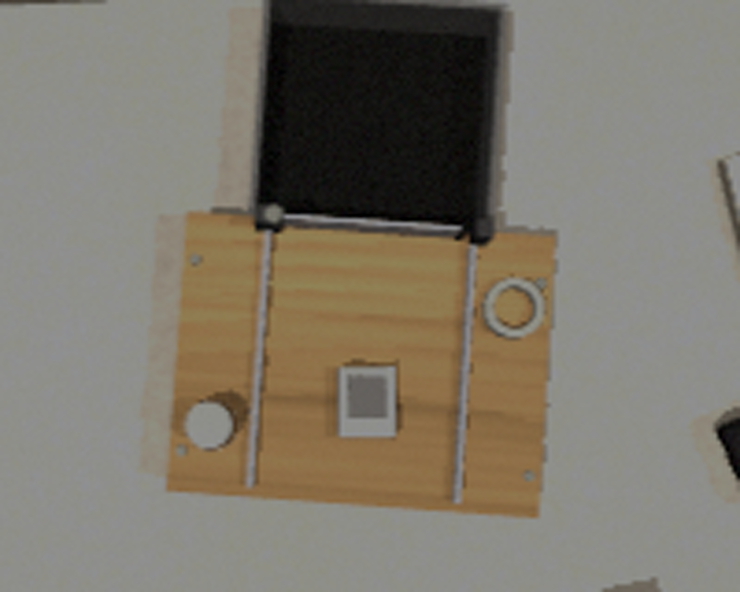

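View pics/scene0c.png

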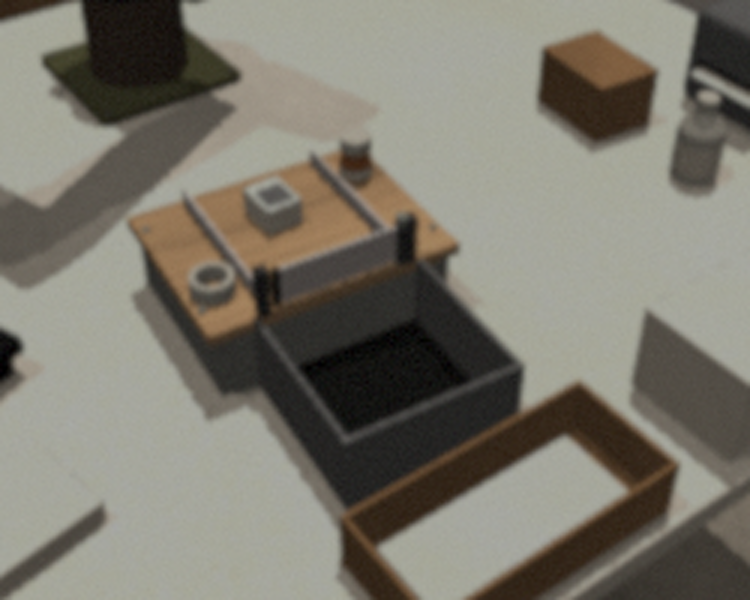

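The top view shows the flap line near image (172,357), with the hinge and post on the left at about (168,333). The carton is at about (218,359), the jar at (225,316) on the left, and the tape roll at (193,399) on the right. Next I'll fit the chute pose to the deck corners and rails.

```bash
python3 - <<'E'
import cv2
for n,(r0,r1,c0,c1) in {"a":(155,190,320,410),"b":(190,255,295,415)}.items():
    a=cv2.imread("pics/top0.png")[r0:r1,c0:c1];cv2.imwrite(f"pics/top0{n}.png",cv2.resize(a,None,fx=6.5,fy=6.5,interpolation=cv2.INTER_CUBIC)*1)
E
python3 - <<'E'
from h import *
from scipy.optimize import least_squares
c=viewer.read_camera("top"); s=viewer.read_camera("scene")
f=3.7;T=lambda x,y:((y+.5)/f-.5+110,(x+.5)/f-.5+260)
f2=3.;S=lambda x,y:((y+.5)/f2-.5+130,(x+.5)/f2-.5+200)
pts=[(c,T(167,490),(-200,135,85)),(c,T(540,516),(-200,-135,85)),(c,T(188,212),(5,135,85)),(c,T(556,233),(5,-135,85)),
(c,T(250,487),(-193,74,103)),(c,T(458,502),(-193,-74,103)),
(s,S(129,221),(-200,-135,85)),(s,S(214,340),(5,-135,85)),(s,S(459,245),(5,135,85))]
def W(p,q): 
    a=p[2];return [p[0]+np.cos(a)*q[0]-np.sin(a)*q[1],p[1]+np.sin(a)*q[0]+np.cos(a)*q[1],q[2]]
for sel in (pts,pts[:6],pts[6:]):
    fun=lambda p:np.concatenate([np.subtract(proj(k,W(p,q)),m) for k,m,q in sel])
    r=least_squares(fun,[600,-85,-.05],x_scale=[1,1,.01]);print(r.x,np.degrees(r.x[2]),np.round(r.fun,1))
E
```

```text
[ 6.11238695e+02 -8.91299432e+01 -8.78204150e-02] -5.031739136914632 [ 0.1 -0.2 -0.3 -0.1 -0.4 -0.8 -0.1 -0.5  0.   0.  -0.4  0.  -0.3 -1.
 -0.1 -1.3 -0.2  0.3]
[ 6.10665004e+02 -9.03703228e+01 -9.21730154e-02] -5.281124770206451 [ 0.  -0.   0.1  0.  -0.4 -0.3  0.3 -0.1  0.1  0.2 -0.1  0.2]
[ 6.12647492e+02 -8.73741609e+01 -8.22232517e-02] -4.711045299678611 [-0.1 -0.5  0.1 -0.4 -0.4  0.9]
```

View pics/top0b.png

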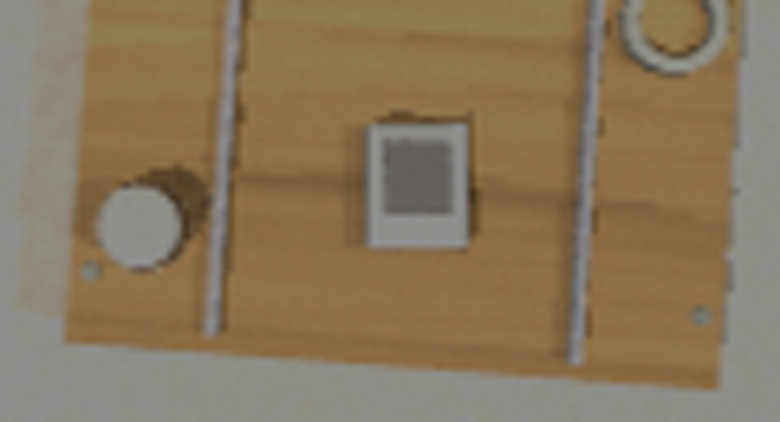

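The carton's top corners show clearly at crop (367,124), (467,122), (468,247) and (368,246). I'll convert them to the chute frame.

```bash
cat >> h.py <<'E'
CH=(611.2,-89.2,np.radians(-5.05))
def w2c(p): 
    a=CH[2];d=np.array(p[:2])-CH[:2];return np.array([np.cos(a)*d[0]+np.sin(a)*d[1],-np.sin(a)*d[0]+np.cos(a)*d[1]])
def c2w(q):
    a=CH[2];return np.array([CH[0]+np.cos(a)*q[0]-np.sin(a)*q[1],CH[1]+np.sin(a)*q[0]+np.cos(a)*q[1]])
def row(p,yaw):
    """world TCP target, tool y axis yaw (deg, chute frame) -> row entries"""
    o=get_obs();R0=R.from_quat(o['eef_rot']);a=np.radians(yaw)+CH[2]
    y=np.array([np.cos(a),np.sin(a),0]);z=np.array([0,0,-1.]);x=np.cross(y,z)
    R1=R.from_matrix(np.c_[x,y,z])
    return np.round(R0.inv().apply(np.array(p)-o['eef_pos'])/40,3),np.round(np.degrees((R0.inv()*R1).as_rotvec())/10,3)
def tcp():
    o=get_obs();y=R.from_quat(o['eef_rot']).apply([0,1,0]);z=R.from_quat(o['eef_rot']).apply([0,0,1])
    return dict(t=round(o['time_s'],2),c=np.round(w2c(o['eef_pos']),1),z=round(o['eef_pos'][2],1),yaw=round(np.degrees(np.arctan2(y[1],y[0])-CH[2]),1),f=np.round(o['force'],1),zz=np.round(z,3),w=round(o['width'],2))
E
python3 - <<'E'
from h import *
c=viewer.read_camera("top");f=6.5
q=[w2c(ray(c,((y+.5)/f-.5+190,(x+.5)/f-.5+295),115)) for x,y in [(367,124),(467,122),(468,247),(368,246)]]
print(np.round(q,1),np.mean(q,0)); 
for a,b in [(3,0),(2,1)]: d=q[b]-q[a];print(np.hypot(*d),np.degrees(np.arctan2(d[1],d[0])))
q=[w2c(ray(c,((y+.5)/f-.5+190,(x+.5)/f-.5+295),135)) for x,y in [(140,227)]];print("jar",q)
q=[w2c(ray(c,((y+.5)/f-.5+190,(x+.5)/f-.5+295),105)) for x,y in [(676,22)]];print("tape",q)
print(tcp())
# hover
p=c2w((-85,10)); print(row([*p,210],4))
E
```

```text
[[-103.6   16.9]
 [-100.3  -23.1]
 [-150.4  -26.4]
 [-152.6   13.6]] [-126.71899455   -4.76198881]
49.06362286689053 3.908205769426903
50.216099614046456 3.7574875341679737
jar [array([-150.86093621,  104.59990555])]
tape [array([ -53.87843628, -106.04390779])]
{'t': 0.95, 'c': array([-419.5, -451.5]), 'z': np.float64(231.3), 'yaw': np.float64(-67.9), 'f': array([-0.7,  0.2,  1. ]), 'zz': array([ 0., -0., -1.]), 'w': 1.0}
(array([12.084, -7.554,  0.532]), array([ 0.   ,  0.   , -7.195]))
```

```bash
python3 - <<'E'
from h import *
p=c2w((-127,-5)); print(row([*p,210],0)); print(row([*p,150],0))
E
```

```text
(array([10.97 , -7.601,  0.532]), array([ 0.   ,  0.   , -6.795]))
(array([10.97 , -7.601,  2.032]), array([ 0.   ,  0.   , -6.795]))
```

{"name": "arm_command", "arguments": {"targets": [[[0.9, -0.6, 0], [0, 0, -0.6], 0], [[2.1, -1.4, 0], [0, 0, -1.3], 0], [[3.4, -2.3, 0], [0, 0, -2.1], 0], [[4.7, -3.2, 0], [0, 0, -2.9], 0], [[6.0, -4.1, 0.1], [0, 0, -3.7], 0], [[7.3, -5.0, 0.2], [0, 0, -4.5], 0], [[8.5, -5.9, 0.3], [0, 0, -5.3], 0], [[9.7, -6.7, 0.4], [0, 0, -6.0], 0], [[10.6, -7.3, 0.5], [0, 0, -6.6], 0], [[10.97, -7.6, 0.53], [0, 0, -6.8], 0]]}}

```text
time_s: 2.2
eef_pos: [485.4, -81.3, 209.8]
eef_rot: [0.736, 0.677, 0.0, 0.0]
force: [0.2, 0.2, -0.5]
width: 1.002
```

{"name": "arm_command", "arguments": {"targets": [[[0, 0, 0], [0, 0, 0], 0]]}}

```text
time_s: 2.33
eef_pos: [485.4, -80.9, 209.7]
eef_rot: [0.736, 0.677, -0.0, -0.0]
force: [-1.2, -1.5, 0.5]
width: 1.003
```

```bash
python3 - <<'E'
from h import *
print(tcp()); c=viewer.read_camera("wrist");cv2.imwrite("pics/w1.png",c["color"])
for z in (170,95): print(row([*c2w((-127,-5)),z],0))
E
```

```text
{'t': 2.33, 'c': array([-126. ,   -2.8]), 'z': np.float64(209.7), 'yaw': np.float64(0.3), 'f': array([-1.2, -1.5,  0.5]), 'zz': array([-0.001, -0.001, -1.   ]), 'w': 1.0}
(array([-0.04 , -0.015,  0.993]), array([-0.005,  0.003,  0.025]))
(array([-0.039, -0.013,  2.868]), array([-0.005,  0.003,  0.025]))
```

View pics/w1.png

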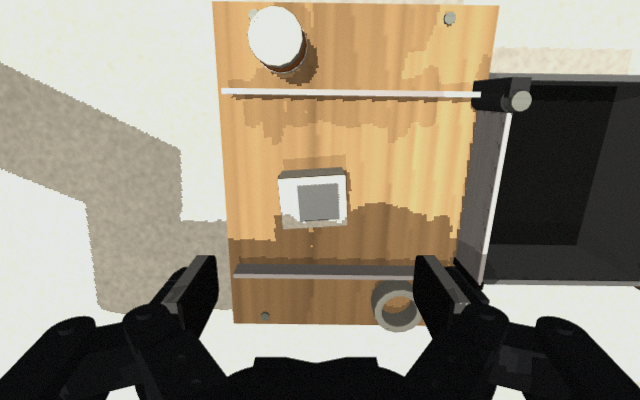

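The wrist view shows the fingers at the bottom, with pads at about (215,290) and (430,290). The carton's grey panel is at (318,203), with the flap to its right. I'll cross-check the carton position from this calibrated view.

```bash
python3 - <<'E'
from h import *
c=viewer.read_camera("wrist");print(np.round(c['pose'],2).tolist())
for n,rc,z in [("TL",(176.5,278),115),("TR",(174.5,345.5),115),("BR",(221,346),115),("BL",(223,279),115),("railend L",(91,222),103),("deckBL",(322,234),85),("deckTL",(3,214),85),("hingepost",(100,521),137),("railR",(273,236),103)]:
    print(n,np.round(w2c(ray(c,rc,z)),1))
print([np.round(proj(c,[*c2w(q),z]),0) for q,z in [((-127+25,-5+20),115),((-200,-135),85),((-200,135),85),((-176.7,-5),230),((-77,-5),230)]])
E
```

```text
[[1.0, -0.08, -0.03, 491.08], [-0.08, -0.95, -0.29, -8.05], [-0.0, 0.29, -0.96, 352.7], [0.0, 0.0, 0.0, 1.0]]
TL [-154.    14.5]
TR [-104.7   16.2]
BR [-103.3  -20. ]
BL [-154.3  -21.9]
railend L [-193.6   74. ]
deckBL [-203.1 -133.8]
deckTL [-199.5  134.1]
hingepost [ 0.7 68.9]
railR [-193.   -71.6]
[array([176., 349.]), array([323., 237.]), array([  2., 213.]), array([285., 195.]), array([286., 434.])]
```

{"name": "arm_command", "arguments": {"targets": [[[-0.02, -0.02, 0.6], [0, 0, 0.02], 0], [[-0.03, -0.02, 1.4], [0, 0, 0.02], 0], [[-0.03, -0.02, 2.1], [0, 0, 0.02], 0], [[-0.03, -0.02, 2.6], [0, 0, 0.02], 0], [[-0.03, -0.02, 2.87], [0, 0, 0.02], 0], [[-0.03, -0.02, 2.87], [0, 0, 0.02], 0]]}}

```text
time_s: 3.18
eef_pos: [482.8, -83.9, 94.8]
eef_rot: [0.738, 0.675, -0.001, -0.0]
force: [0.4, -0.8, 0.4]
width: 1.002
```

```bash
cat > look.py <<'E'
from h import *
import sys
n=sys.argv[1];print(tcp())
for cam,(r0,r1,c0,c1),f in [("wrist",(0,400,0,640),1),("scene",(150,270,230,380),4)]:
    if cam in sys.argv[2:]:
        c=viewer.read_camera(cam);cv2.imwrite(f"pics/{cam}_{n}.png",cv2.resize(c["color"][r0:r1,c0:c1],None,fx=f,fy=f,interpolation=cv2.INTER_CUBIC))
        for t in ("carton","flap_edge"):
            print(cam,t,[(np.round(r['position'],1),round(r['confidence'],2),np.round(w2c(ray(c,r['position'],115 if t=="carton" else 110)),1)) for r in spotter.look_for(cam,t)[:2]])
E
python3 look.py 2 wrist scene
```

```text
{'t': 3.17, 'c': array([-128.4,   -6.1]), 'z': np.float64(94.8), 'yaw': np.float64(-0.1), 'f': array([ 0.4, -0.8,  0.4]), 'zz': array([-0.002, -0.001, -1.   ]), 'w': 1.0}
wrist carton []
wrist flap_edge [(array([245.9, 610.7]), 0.61, array([-5.1,  7.7])), (array([ 14.8, 256.3]), 0.43, array([-148.6,   94.6]))]
scene carton [(array([198.9, 288.8]), 0.69, array([-109. ,  -18.6]))]
scene flap_edge [(array([219.6, 311.7]), 0.64, array([ 3.6, -4.2])), (array([222.8, 267.9]), 0.27, array([ -45.6, -115. ]))]
```

View pics/scene_2.png

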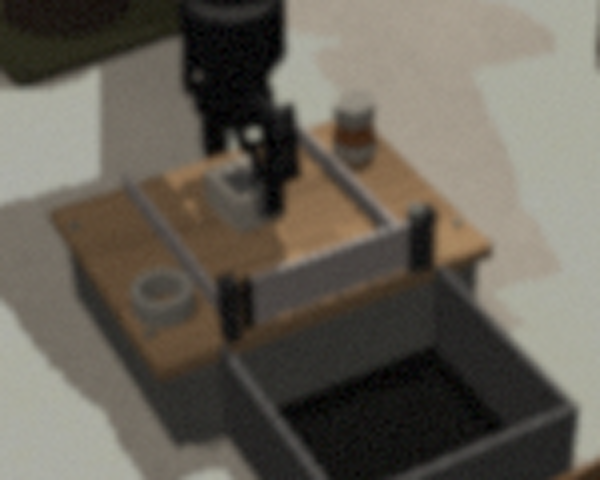

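View pics/wrist_2.png

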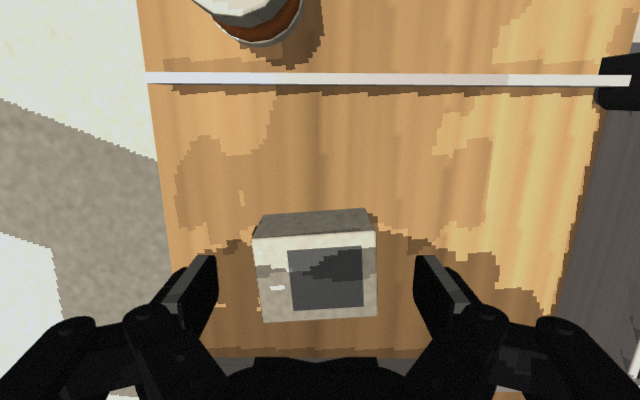

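The scene view shows the fingers straddling the carton. The front finger tip is at about (275,210) in the crop, clear of the flap. I'll lower the last bit slowly and watch the force.

{"name": "arm_command", "arguments": {"targets": [[[0, 0, 0.1], [0, 0, 0], 0], [[0, 0, 0.2], [0, 0, 0], 0], [[0, 0, 0.3], [0, 0, 0], 0], [[0, 0, 0.34], [0, 0, 0], 0], [[0, 0, 0.34], [0, 0, 0], 0]]}}

```text
time_s: 4.1
eef_pos: [484.2, -83.3, 82.0]
eef_rot: [0.738, 0.675, -0.0, 0.0]
force: [0.8, -0.3, -0.4]
width: 1.001
```

```bash
python3 look.py 3 scene; python3 - <<'E'
from h import *
print(row([*c2w((-68,-4.5)),81],0))
E
```

```text
{'t': 4.1, 'c': array([-127.1,   -5.3]), 'z': np.float64(82.0), 'yaw': np.float64(-0.0), 'f': array([ 0.8, -0.3, -0.4]), 'zz': array([ 0.   , -0.001, -1.   ]), 'w': 1.0}
scene carton [(array([200.4, 291. ]), 0.5, array([-99.1, -16.3]))]
scene flap_edge [(array([220.2, 311.6]), 0.86, array([ 5.7, -5.7]))]
(array([0.02 , 1.47 , 0.033]), array([ 0.005,  0.005, -0.001]))
```

View pics/scene_3.png

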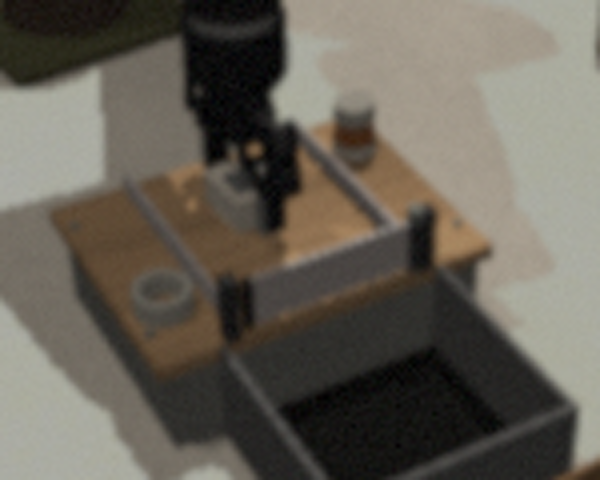

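No contact so far; the fingertips are just above the deck. Next I push the carton gently and flush, up to short of the flap.

{"name": "arm_command", "arguments": {"targets": [[[0, 0.15, 0.01], [0, 0, 0], 0], [[0, 0.33, 0.02], [0, 0, 0], 0], [[0, 0.47, 0.03], [0, 0, 0], 0], [[0, 0.61, 0.03], [0, 0, 0], 0], [[0, 0.75, 0.03], [0, 0, 0], 0], [[0, 0.89, 0.03], [0, 0, 0], 0], [[0.01, 1.03, 0.03], [0, 0, 0], 0], [[0.01, 1.17, 0.03], [0, 0, 0], 0], [[0.01, 1.3, 0.03], [0, 0, 0], 0], [[0.01, 1.4, 0.03], [0, 0, 0], 0]]}}

```text
time_s: 5.5
eef_pos: [540.6, -87.9, 81.2]
eef_rot: [0.738, 0.675, 0.0, 0.001]
force: [-1.0, -0.3, 0.4]
width: 1.005
```

```bash
python3 look.py 4 scene wrist
```

```text
{'t': 5.5, 'c': array([-70.4,  -4.9]), 'z': np.float64(81.2), 'yaw': np.float64(-0.0), 'f': array([-1. , -0.3,  0.4]), 'zz': array([ 0.001, -0.001, -1.   ]), 'w': 1.01}
wrist carton [(array([283.5, 271.5]), 0.83, array([-86.9,   2.5]))]
wrist flap_edge []
scene carton [(array([205.2, 297. ]), 0.63, array([-69.6, -11.8])), (array([224.1, 268.7]), 0.48, array([ -33.9, -117.4]))]
scene flap_edge [(array([220.9, 312.2]), 0.56, array([ 9.2, -5.8]))]
```

View pics/wrist_4.png

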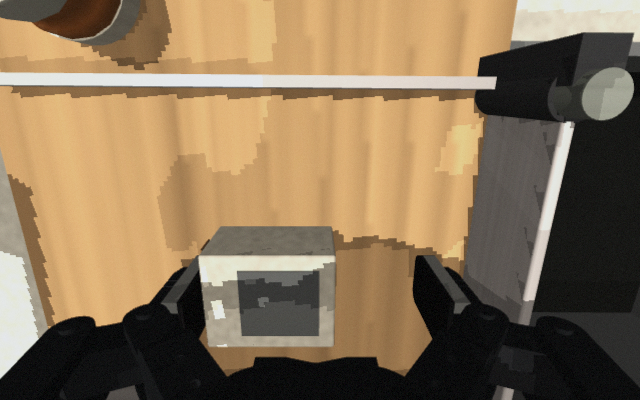

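The carton is now flush on the rear pad, with its top corners at about (255,199), (255,335), (346,333) and (347,208), and the yaw is near 0. Next I'll work out the re-grip pose for the angled push.

```bash
cat >> h.py <<'E'
def corners(c,L):
    q=[w2c(ray(c,p,115)) for p in L]
    for i in q: print(np.round(i,1),end=' ')
    m=np.mean(q,0);d=(q[1]+q[2]-q[0]-q[3]);print("ctr",np.round(m,1),"yaw",round(np.degrees(np.arctan2(d[1],d[0])),1));return m
def pose_for_corner(cx,cy,al):
    "TCP for rear finger right inner corner at (cx,cy) chute"
    a=np.radians(al);u=np.array([np.cos(a),np.sin(a)]);v=np.array([-u[1],u[0]])
    t=np.array([cx,cy])+11*v+42.5*u; fl=t+57*u+11*v
    print("tcp",np.round(t,1),"front corner",np.round(fl,1),"theta",round(np.degrees(np.arctan2(fl[0],70-fl[1])),0));return t
E
python3 - <<'E'
from h import *
c=viewer.read_camera("wrist")
corners(c,[(255,199),(255,335),(346,333),(347,208)])
for al in (20,22,24,26):
  for x in (-113,-50,-12): pose_for_corner(x,-6,al)
E
```

```text
[-113.1   14.2] [-64.1  14.1] [-64.2 -25.5] [-113.6  -25.9] ctr [-88.7  -5.8] yaw 0.2
tcp [-76.8  18.9] front corner [-27.   48.7] theta -52.0
tcp [-13.8  18.9] front corner [36.  48.7] theta 59.0
tcp [24.2 18.9] front corner [74.  48.7] theta 74.0
tcp [-77.7  20.1] front corner [-29.   51.7] theta -58.0
tcp [-14.7  20.1] front corner [34.  51.7] theta 62.0
tcp [23.3 20.1] front corner [72.  51.7] theta 76.0
tcp [-78.6  21.3] front corner [-31.1  54.6] theta -64.0
tcp [-15.6  21.3] front corner [31.9 54.6] theta 64.0
tcp [22.4 21.3] front corner [69.9 54.6] theta 78.0
tcp [-79.6  22.5] front corner [-33.2  57.4] theta -69.0
tcp [-16.6  22.5] front corner [29.8 57.4] theta 67.0
tcp [21.4 22.5] front corner [67.8 57.4] theta 79.0
```

```bash
python3 - <<'E'
from h import *
print(row([*c2w((-78,-4)),81],0));t=pose_for_corner(-118,-6.5,22);print(row([*c2w(t),81],22))
E
```

```text
(array([ 0.023, -0.176,  0.004]), array([ 0.005,  0.005, -0.001]))
tcp [-82.7  19.6] front corner [-34.   51.2] theta -61.0
(array([ 0.614, -0.294,  0.003]), array([ 0.004,  0.006, -2.201]))
```

{"name": "arm_command", "arguments": {"targets": [[[0.0, -0.15, 0], [0, 0, 0], 0], [[0.0, -0.25, 0], [0, 0, -0.3], 0], [[0.15, -0.29, 0], [0, 0, -0.7], 0], [[0.3, -0.29, 0], [0, 0, -1.2], 0], [[0.45, -0.29, 0], [0, 0, -1.7], 0], [[0.61, -0.29, 0], [0, 0, -2.2], 0], [[0.61, -0.29, 0], [0, 0, -2.2], 0]]}}

```text
time_s: 6.72
eef_pos: [530.2, -62.2, 81.1]
eef_rot: [0.595, 0.803, -0.0, 0.0]
force: [-0.1, 0.3, -0.5]
width: 1.001
```

```bash
python3 look.py 5 scene wrist; python3 - <<'E'
from h import *
t=pose_for_corner(-80,-6.5,22);print(row([*c2w(t),81],22));
E
```

```text
{'t': 6.72, 'c': array([-83.1,  19.7]), 'z': np.float64(81.1), 'yaw': np.float64(22.0), 'f': array([-0.1,  0.3, -0.5]), 'zz': array([ 0.   , -0.001, -1.   ]), 'w': 1.0}
wrist carton []
wrist flap_edge [(array([285.6, 542.9]), 0.94, array([-2.6, 56. ]))]
scene carton [(array([205.1, 299. ]), 0.65, array([-67. ,  -6.6]))]
scene flap_edge [(array([220.7, 312.9]), 0.64, array([ 9.4, -3.7]))]
tcp [-44.7  19.6] front corner [ 4.  51.2] theta 12.0
(array([-0.345,  0.881,  0.005]), array([ 0.003,  0.007, -0.006]))
```

View pics/wrist_5.png

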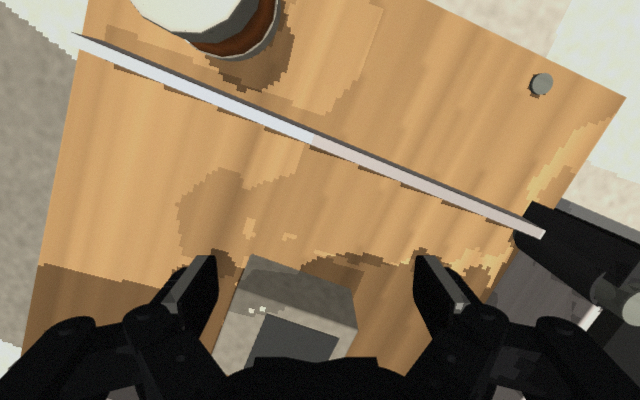

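The wrist view shows the carton partly hidden under the palm, with its left top edge running from (240,275) to (355,330). The rear pad is still just behind it and the front finger is short of the flap. Next I push straight along the lane, stopping just before the flap.

{"name": "arm_command", "arguments": {"targets": [[[-0.05, 0.11, 0], [0, 0, 0], 0], [[-0.1, 0.24, 0], [0, 0, 0], 0], [[-0.15, 0.37, 0], [0, 0, 0], 0], [[-0.2, 0.5, 0], [0, 0, 0], 0], [[-0.25, 0.62, 0], [0, 0, 0], 0], [[-0.29, 0.72, 0], [0, 0, 0], 0], [[-0.31, 0.77, 0], [0, 0, 0], 0]]}}

```text
time_s: 7.9
eef_pos: [561.7, -65.2, 80.9]
eef_rot: [0.595, 0.803, -0.001, -0.001]
force: [-6.3, 1.1, 4.3]
width: 1.004
```

```bash
python3 look.py 6 scene wrist; python3 - <<'E'
from h import *
c=viewer.read_camera("top");cv2.imwrite("pics/top_6.png",cv2.resize(c["color"][150:260,290:430],None,fx=5,fy=5,interpolation=cv2.INTER_CUBIC))
E
```

```text
{'t': 7.9, 'c': array([-51.5,  19.5]), 'z': np.float64(80.9), 'yaw': np.float64(22.0), 'f': array([-6.3,  1.1,  4.3]), 'zz': array([-0.003, -0.   , -1.   ]), 'w': 1.0}
wrist carton [(array([312.1, 270.2]), 0.63, array([-65.7,   8.6]))]
wrist flap_edge [(array([259.9, 483. ]), 0.58, array([ 1.7, 56.8]))]
scene carton [(array([211., 304.]), 0.82, array([-35.5,  -7.2]))]
scene flap_edge [(array([223.9, 315.2]), 0.98, array([24.5, -5. ]))]
```

View pics/scene_6.png

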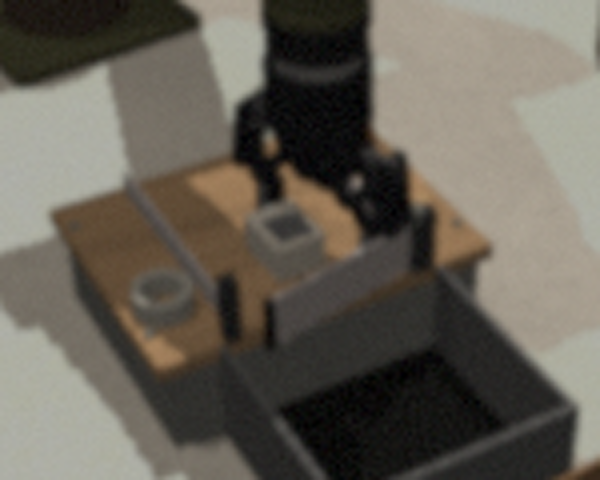

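View pics/wrist_6.png

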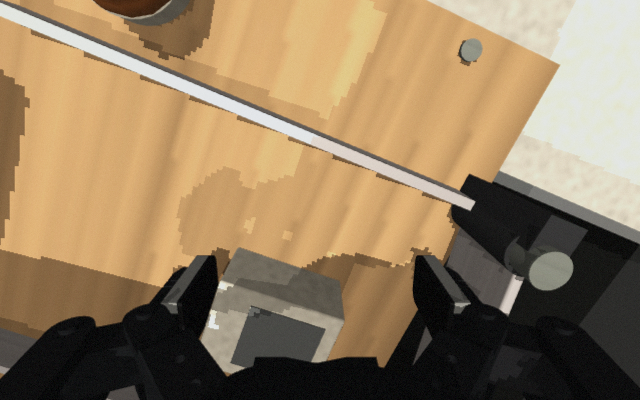

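View pics/top_6.png

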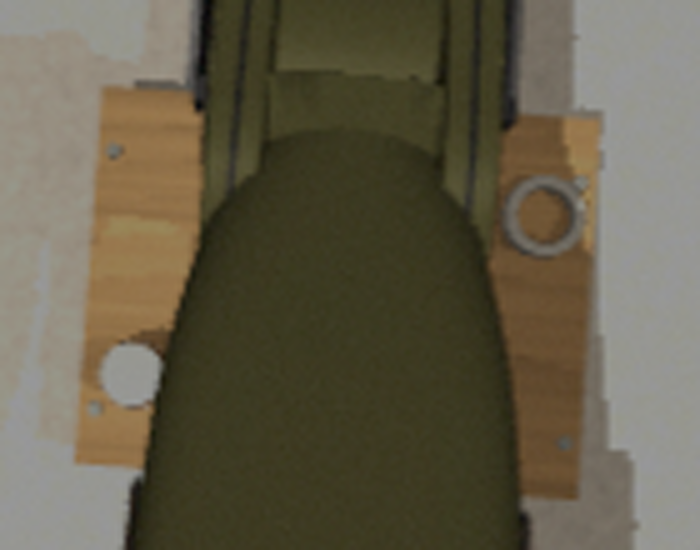

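The top view is blocked by the arm. The scene view shows the carton's top at crop corners of roughly (247,225), (280,203), (323,237) and (290,257), and the flap just beginning to open. I'll fit the carton pose from the scene view.

```bash
cat >> h.py <<'E'
from scipy.optimize import least_squares
def overlay(name,cx,cy,yaw,th=None,cr=(150,270,230,380),f=5):
    c=viewer.read_camera("scene");r0,r1,c0,c1=cr
    im=cv2.resize(c["color"][r0:r1,c0:c1],None,fx=f,fy=f,interpolation=cv2.INTER_CUBIC)
    im=np.clip(im.astype(float)*1.5,0,255).astype(np.uint8)
    def px(q,z): r,k=proj(c,[*c2w(q),z]);return (int((k-c0+.5)*f),int((r-r0+.5)*f))
    a=np.radians(yaw);u=np.array([np.cos(a),np.sin(a)]);v=np.array([-u[1],u[0]])
    k=[np.array([cx,cy])+25*s*u+20*t*v for s,t in [(-1,-1),(-1,1),(1,1),(1,-1)]]
    cv2.polylines(im,[np.array([px(q,115) for q in k])],True,(0,0,255),1)
    cv2.polylines(im,[np.array([px(q,85) for q in k[2:]+[k[0]]])],False,(0,255,0),1)
    if th is not None:
        t=np.radians(th);d=np.array([np.sin(t),-np.cos(t)]);h=np.array([0,70.])
        cv2.polylines(im,[np.array([px(h+6*d,131),px(h+134*d,131),px(h+134*d,89)])],False,(255,0,0),1)
    cv2.imwrite(f"pics/{name}.png",im)
E
python3 - <<'E'
from h import *
overlay("ov6",-61.5,-6,0,15)
E
```

```text
(no output)
```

View pics/ov6.png

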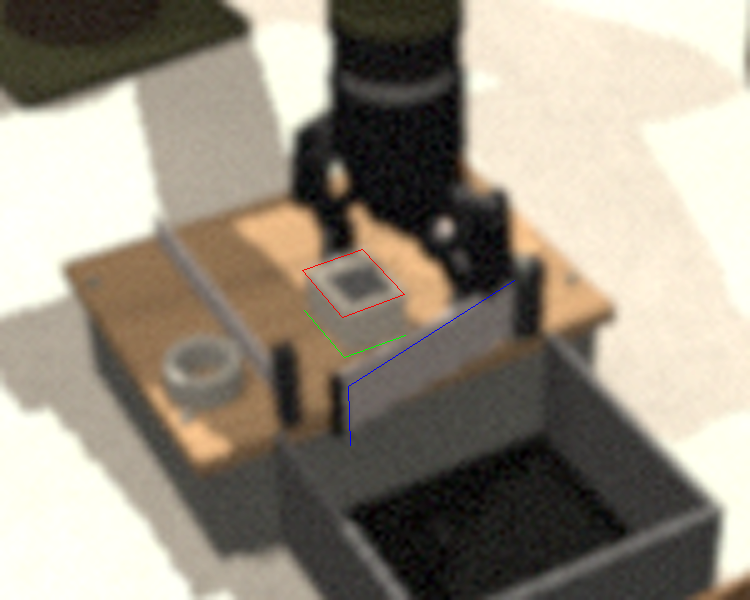

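The overlay fits at (-61.5,-6) with yaw about 0, and the flap is at about 10°. I continue in short pushes, with looks in between.

{"name": "arm_command", "arguments": {"targets": [[[-0.05, 0.12, 0], [0, 0, 0], 0], [[-0.1, 0.24, 0], [0, 0, 0], 0], [[-0.14, 0.36, 0], [0, 0, 0], 0], [[-0.19, 0.47, 0], [0, 0, 0], 0]]}}

```text
time_s: 8.8
eef_pos: [575.3, -64.5, 80.0]
eef_rot: [0.594, 0.804, -0.003, -0.008]
force: [-16.3, 5.6, 10.0]
width: 0.995
```

```bash
python3 - <<'E'
from h import *
print(tcp()); overlay("ov7",-43.5,-6,0,40)
E
```

```text
{'t': 8.8, 'c': array([-37.9,  21.5]), 'z': np.float64(80.0), 'yaw': np.float64(22.1), 'f': array([-16.3,   5.6,  10. ]), 'zz': array([-0.015,  0.005, -1.   ]), 'w': 1.0}
```

View pics/ov7.png

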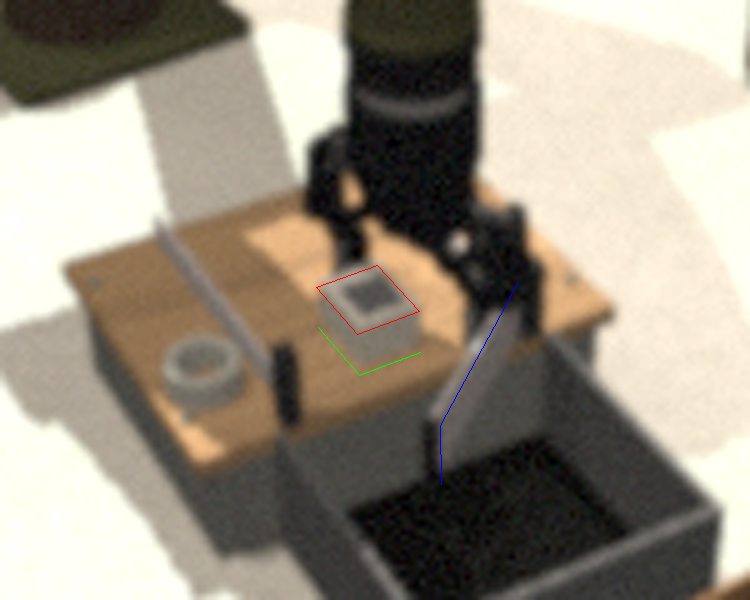

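The flap is open to about 40° and the carton is about 12 mm back from where I drew the overlay, straight and clear of the flap. The vertical force suggests the flap's top edge rides on the sloped back of the finger. I'll raise the tool a little and recover the tilt before going on.

```bash
python3 - <<'E'
from h import *
print(tcp(), get_obs()['torque'])
c=viewer.read_camera("scene");cv2.imwrite("pics/z7.png",np.clip(cv2.resize(c["color"][185:225,290:345],None,fx=14,fy=14,interpolation=cv2.INTER_CUBIC).astype(float)*2.2,0,255).astype(np.uint8))
w=viewer.read_camera("wrist");cv2.imwrite("pics/w7.png",w["color"])
for z in (84,90): print(row([*c2w((-36,19.6)),z],22))
E
```

```text
{'t': 8.85, 'c': array([-37.1,  21.3]), 'z': np.float64(80.0), 'yaw': np.float64(22.1), 'f': array([-12.6,   4.3,   7.1]), 'zz': array([-0.014,  0.004, -1.   ]), 'w': 1.0} [0.9293731  1.86767079 0.53900217]
(array([-0.046,  0.007, -0.101]), array([-0.068, -0.045,  0.01 ]))
(array([-0.045,  0.005, -0.251]), array([-0.068, -0.045,  0.01 ]))
```

View pics/z7.png

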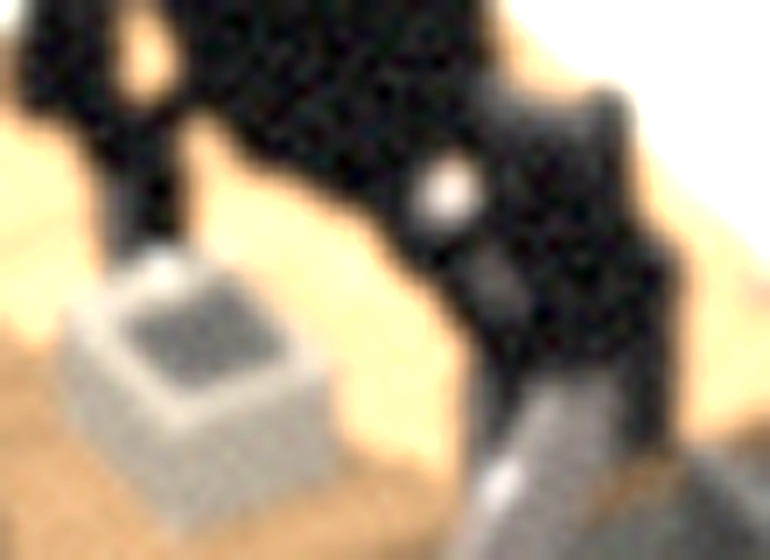

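View pics/w7.png

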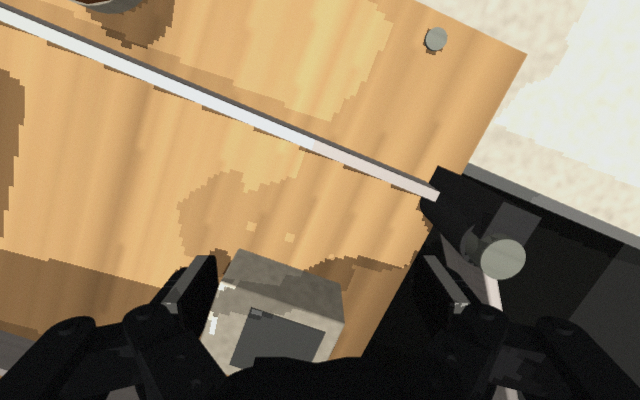

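The wrist view shows the knuckle at about (500,310), close by the flap top and the post knob at (500,260). I'll raise 9 mm and shift right by 2 mm.

{"name": "arm_command", "arguments": {"targets": [[[-0.02, 0, -0.12], [-0.03, -0.02, 0], 0], [[-0.04, 0, -0.25], [-0.07, -0.04, 0], 0], [[-0.06, 0, -0.27], [-0.07, -0.04, 0], 0]]}}

```text
time_s: 9.32
eef_pos: [571.4, -67.1, 88.5]
eef_rot: [0.594, 0.804, -0.003, -0.005]
force: [-8.2, -0.9, -3.2]
width: 0.998
```

```bash
python3 - <<'E'
from h import *
print(tcp(), get_obs()['torque']);overlay("ov8",-46,-6,0,38)
print(row([*c2w((-16,19)),91],22))
E
```

```text
{'t': 9.32, 'c': array([-41.6,  18.5]), 'z': np.float64(88.5), 'yaw': np.float64(22.1), 'f': array([-8.2, -0.9, -3.2]), 'zz': array([-0.011,  0.001, -1.   ]), 'w': 1.0} [-0.11083849  1.47070047  0.13944844]
(array([-0.23 ,  0.597, -0.07 ]), array([-0.059, -0.025,  0.011]))
```

View pics/ov8.png

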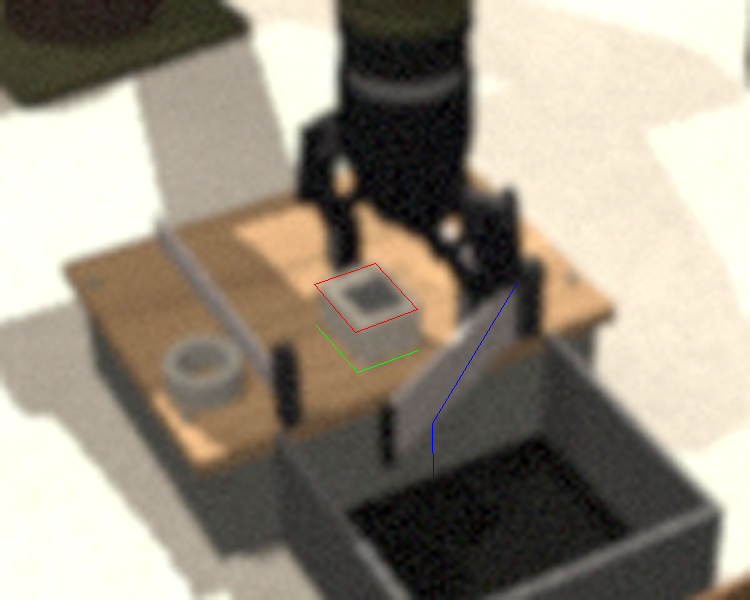

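The contact is cleaner now: about 8 N, mostly along the lane. The flap is at about 25° and the carton is straight at about (-45,-4). I push on 20 mm.

{"name": "arm_command", "arguments": {"targets": [[[-0.03, 0.12, -0.02], [-0.03, 0, 0], 0], [[-0.07, 0.25, -0.04], [-0.06, -0.02, 0], 0], [[-0.12, 0.38, -0.06], [-0.06, -0.02, 0], 0], [[-0.17, 0.5, -0.06], [-0.06, -0.02, 0], 0], [[-0.21, 0.6, -0.06], [-0.06, -0.02, 0], 0]]}}

```text
time_s: 10.0
eef_pos: [591.2, -68.4, 88.3]
eef_rot: [0.595, 0.804, -0.004, -0.005]
force: [-7.6, -3.2, -0.6]
width: 1.003
```

```bash
python3 - <<'E'
from h import *
print(tcp(), get_obs()['torque']);overlay("ov9",-31,-5,0,52)
print(row([*c2w((-6,20)),91],22))
E
```

```text
{'t': 10.0, 'c': array([-21.7,  18.9]), 'z': np.float64(88.3), 'yaw': np.float64(22.1), 'f': array([-7.6, -3.2, -0.6]), 'zz': array([-0.012, -0.   , -1.   ]), 'w': 1.0} [-0.38521278  1.47644813  0.13863524]
(array([-0.11 ,  0.349, -0.068]), array([-0.056, -0.015,  0.008]))
```

View pics/ov9.png

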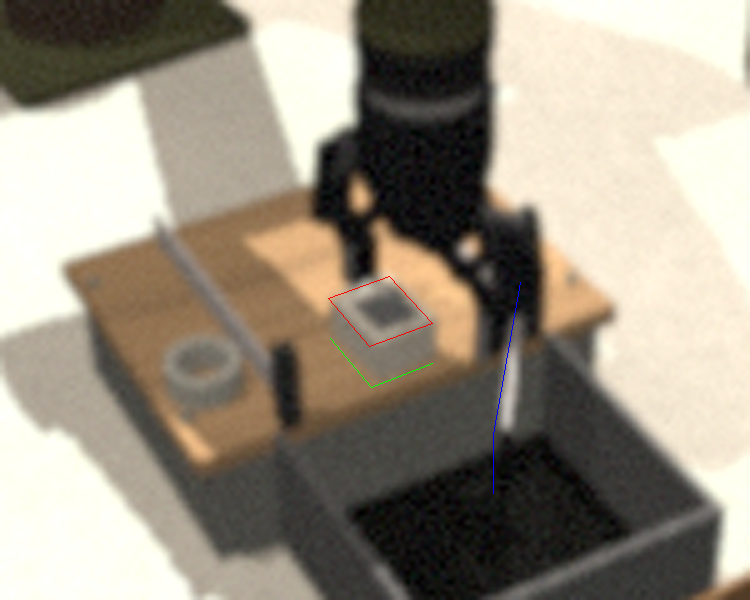

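The flap is at about 55–60°, while the carton's nose is still about 5 mm short of the flap line. The carton is straight and about 45 mm clear of the flap. Pushing on.

{"name": "arm_command", "arguments": {"targets": [[[-0.04, 0.12, -0.02], [-0.03, 0, 0], 0], [[-0.07, 0.23, -0.05], [-0.06, -0.01, 0], 0], [[-0.11, 0.35, -0.07], [-0.06, -0.01, 0], 0], [[-0.16, 0.46, -0.07], [-0.06, -0.01, 0], 0]]}}

```text
time_s: 10.55
eef_pos: [608.2, -70.2, 89.5]
eef_rot: [0.595, 0.804, -0.002, -0.003]
force: [-4.8, -2.5, -0.8]
width: 1.002
```

```bash
python3 - <<'E'
from h import *
print(tcp(), get_obs()['torque']);overlay("ov10",-14,-5,2,66)
print(row([*c2w((20,20)),91],22))
E
```

```text
{'t': 10.55, 'c': array([-4.7, 18.6]), 'z': np.float64(89.5), 'yaw': np.float64(22.0), 'f': array([-4.8, -2.5, -0.8]), 'zz': array([-0.007, -0.001, -1.   ]), 'w': 1.0} [-0.4484232   1.00975622 -0.00656745]
(array([-0.189,  0.56 , -0.04 ]), array([-0.034, -0.006,  0.003]))
```

View pics/ov10.png

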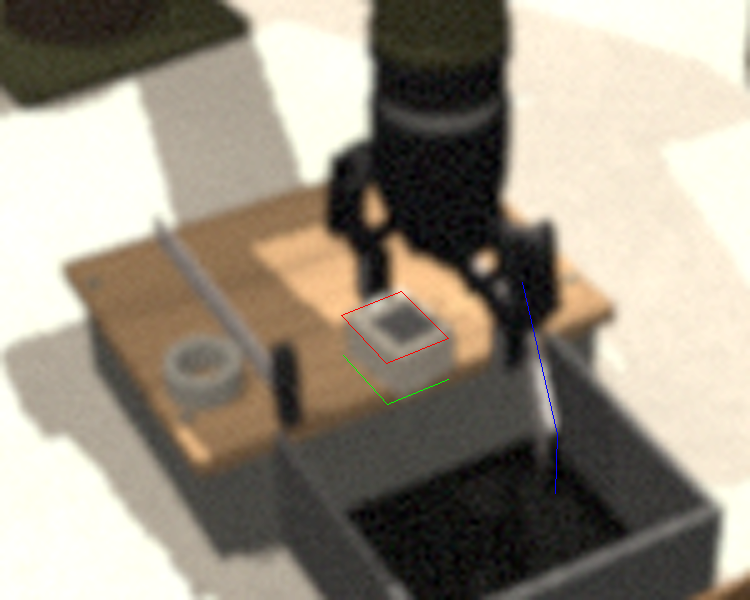

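The carton's nose is past the flap line, the flap is at about 65° and the carton is straight. Now the final push over the edge.

{"name": "arm_command", "arguments": {"targets": [[[-0.05, 0.12, -0.02], [-0.03, 0, 0], 0], [[-0.08, 0.23, -0.04], [-0.03, 0, 0], 0], [[-0.12, 0.34, -0.04], [-0.03, 0, 0], 0], [[-0.16, 0.45, -0.04], [-0.03, 0, 0], 0], [[-0.2, 0.55, -0.04], [-0.03, 0, 0], 0], [[-0.23, 0.62, -0.04], [-0.03, 0, 0], 0]]}}

```text
time_s: 11.35
eef_pos: [634.6, -72.5, 90.2]
eef_rot: [0.595, 0.804, -0.001, -0.001]
force: [-3.3, -2.8, 0.1]
width: 0.998
```

```bash
python3 - <<'E'
from h import *
print(tcp(), get_obs()['torque']);overlay("ov11",8,-5,2,74)
print(row([*c2w((30,19)),91],22))
E
```

```text
{'t': 11.35, 'c': array([21.8, 18.7]), 'z': np.float64(90.2), 'yaw': np.float64(22.0), 'f': array([-3.3, -2.8,  0.1]), 'zz': array([-0.004, -0.   , -1.   ]), 'w': 1.0} [-0.40178946  0.66942771  0.01343222]
(array([-0.065,  0.171, -0.015]), array([-0.013, -0.004,  0.001]))
```

View pics/ov11.png

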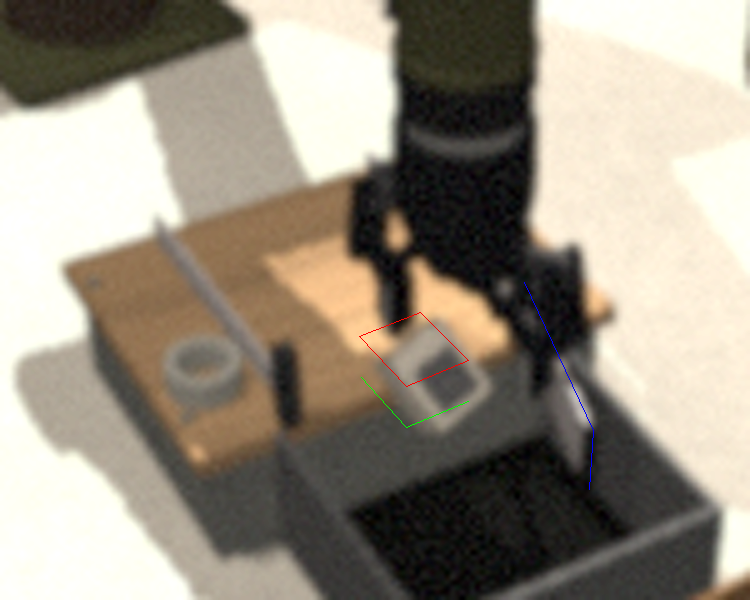

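It is tipping over the edge, nose down and clear of the flap. I hold here so that it falls.

{"name": "arm_command", "arguments": {"targets": [[[0, 0, 0], [0, 0, 0], 0], [[0, 0, 0], [0, 0, 0], 0]]}}

```text
time_s: 11.65
eef_pos: [635.4, -72.6, 90.4]
eef_rot: [0.595, 0.804, -0.001, -0.001]
force: [-2.7, -2.2, -0.6]
width: 1.004
```

```bash
python3 - <<'E'
from h import *
print(tcp());overlay("ov12",88,-5,0,74,cr=(160,280,230,380))
for z in (91,):
  for x in (-30,-75): print(row([*c2w((x,19)),z],22))
E
```

```text
{'t': 11.65, 'c': array([22.6, 18.7]), 'z': np.float64(90.4), 'yaw': np.float64(22.0), 'f': array([-2.7, -2.2, -0.6]), 'zz': array([-0.002, -0.   , -1.   ]), 'w': 1.0}
(array([ 0.499, -1.218, -0.012]), array([-0.013, -0.002,  0.   ]))
(array([ 0.921, -2.261, -0.009]), array([-0.013, -0.002,  0.   ]))
```

View pics/ov12.png

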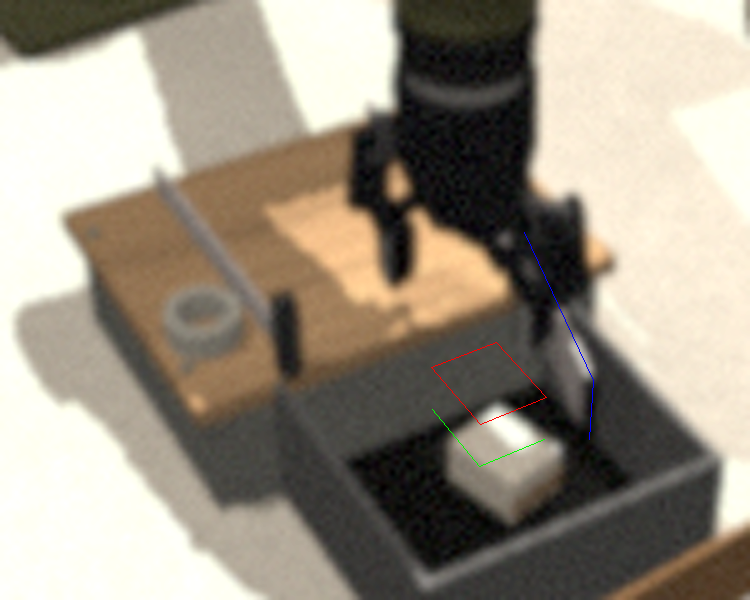

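The carton has dropped and lies in the tray at crop (505,465). I retract along the lane, letting the flap follow the finger shut, and then lift.

{"name": "arm_command", "arguments": {"targets": [[[0.08, -0.2, -0.05], [0, 0, 0], 0], [[0.18, -0.45, -0.05], [0, 0, 0], 0], [[0.28, -0.7, -0.05], [0, 0, 0], 0], [[0.38, -0.94, -0.05], [0, 0, 0], 0], [[0.48, -1.18, -0.05], [0, 0, 0], 0], [[0.57, -1.4, -0.05], [0, 0, 0], 0], [[0.66, -1.62, -0.05], [0, 0, 0], 0], [[0.75, -1.85, -0.05], [0, 0, 0], 0], [[0.84, -2.08, -0.05], [0, 0, 0], 0], [[0.94, -2.3, -0.05], [0, 0, 0], 0]]}}

```text
time_s: 12.95
eef_pos: [536.6, -62.9, 92.9]
eef_rot: [0.595, 0.804, -0.0, -0.001]
force: [-0.1, 0.2, 0.9]
width: 0.998
```

{"name": "arm_command", "arguments": {"targets": [[[0, 0, -0.4], [0, 0, 0], 0], [[0, 0, -1.0], [0, 0, 0], 0], [[0, 0, -1.9], [0, 0, 0], 0], [[0, -0.5, -2.8], [0, 0, 0], 0], [[0, -1.5, -3.4], [0, 0, 0], 0], [[0, -2.5, -3.6], [0, 0, 0], 0], [[0, -3.2, -3.6], [0, 0, 0], 0], [[0, -3.5, -3.6], [0, 0, 0], 0], [[0, -3.5, -3.6], [0, 0, 0], 0]]}}

```text
time_s: 14.08
eef_pos: [402.8, -103.8, 237.1]
eef_rot: [0.595, 0.804, 0.0, -0.0]
force: [-0.2, 0.2, 0.3]
width: 1.002
```

```bash
python3 look.py 13 scene; python3 - <<'E'
from h import *
overlay("ov13",88,-5,0,0,cr=(160,280,230,380))
c=viewer.read_camera("top");cv2.imwrite("pics/top_13.png",cv2.resize(c["color"][90:270,280:440],None,fx=3.3,fy=3.3,interpolation=cv2.INTER_CUBIC))
E
```

```text
{'t': 14.07, 'c': array([-206.3,  -32.9]), 'z': np.float64(237.1), 'yaw': np.float64(22.0), 'f': array([-0.2,  0.2,  0.3]), 'zz': array([ 0.   ,  0.001, -1.   ]), 'w': 1.0}
scene carton [(array([252.2, 334.9]), 0.76, array([149.3, -19.5]))]
scene flap_edge [(array([221.6, 309.3]), 0.73, array([  7.7, -14.2]))]
```

View pics/ov13.png

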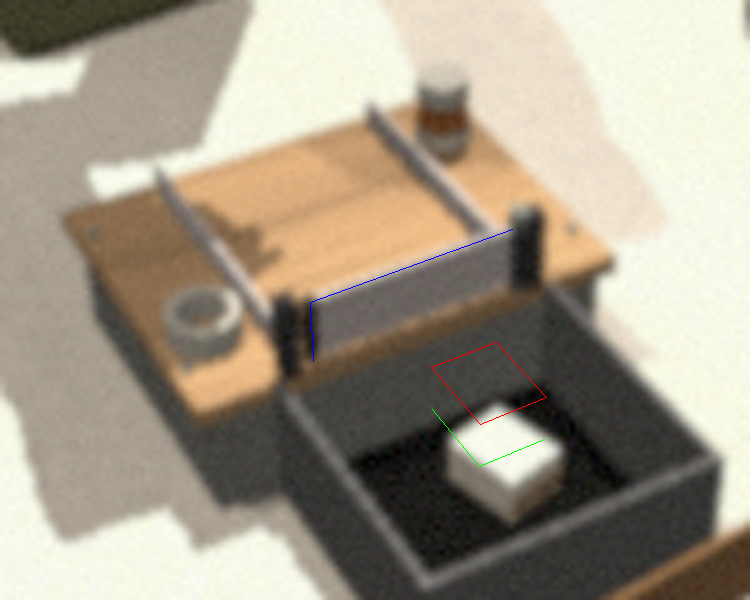

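View pics/top_13.png

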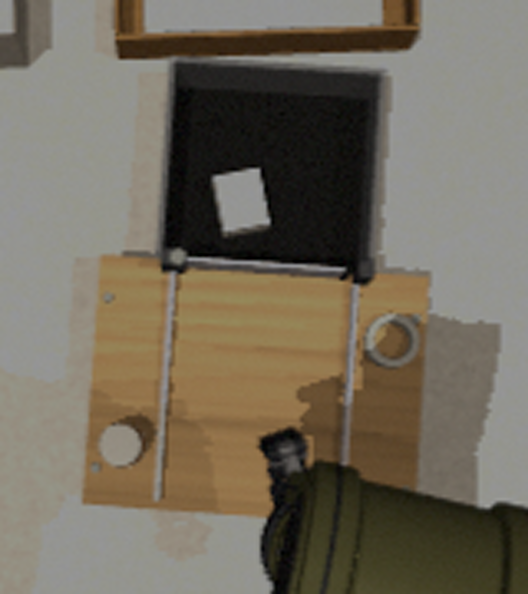

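The flap matches the shut overlay and the carton lies flat in the tray. The jar and tape are where they were, and the robot touches nothing. Handing in.

```bash
python3 -c "
from h import *
print(tcp()); print(ticket.sign_off())"
```

```text
{'t': 14.32, 'c': array([-205.4,  -32.7]), 'z': np.float64(236.8), 'yaw': np.float64(22.1), 'f': array([-0. , -0.8,  0.5]), 'zz': array([-0.001,  0.001, -1.   ]), 'w': 1.0}
the job is handed in; nothing more can be done
None
```

The carton is in the tray and the flap has shut again; I handed the job in at 14.3 s. With the gripper fully open and turned about 22°, the front finger pushed the flap open and held it while the rear finger pushed the carton behind it. The flap was at about 55–60° while the carton's nose was still about 5 mm short of the flap line, and near 75° when the carton tipped over the edge. In none of the pictures did the carton touch the flap. I then backed out along the lane so the flap closed against the retreating finger, and lifted clear.

**Last checks:** the scene and top views show the carton lying flat in the tray. The flap matches the shut overlay, and the jar and tape are where they were. The tool force is about zero. I did not measure the bottle, notes, scanner and big box again, but the arm went nowhere near them once it was at the chute.

**Went less smoothly:** when the front finger first opened the flap, the wrist force rose to about 20 N with an upward part. The flap's top edge was probably riding on the sloped back of the finger. I raised the tool about 9 mm, which let the flap fall back from about 40° to 25° for a moment, with the carton's nose still about 20 mm short of the line. After that the force stayed at about 8 N or less.

**Disagreed:** the trained networks' carton and flap-edge positions were off by up to 20 mm or more, and they sometimes missed the carton. I used my own corner and overlay fits instead.

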